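# Set a colorimeter to its blank with the sunken push-to-set trim

### The arm

A 6-joint arm with a two-finger parallel gripper is mounted at the origin on the work surface. World frame = base frame: x ahead of the robot, y to its left, z up, the work surface at z = 0. Lengths are in m, angles in degrees, forces in N, time in s.
With the tool pointing down it reaches from about 0.35 to 0.875 m from the base axis. Payload 4.2 kg.
Tool frame: the origin (TCP) lies midway between the tips of the shut fingers; the grasp point (between the pads) lies r.pinch_z behind it (r.pinch_z is the distance from the TCP to the grasp point, in m); z points along the fingers, y is the direction in which the jaws open and shut (so a half turn about z gives the same grasp; the last joint's range is limited). The gripper opens to 87 mm and grips with 3 to 60 N. Pads are 19 mm wide; open, the fingers measure 117 mm over their backs; the gripper's body (75 mm by 190 mm) begins 51 mm behind the grasp point.
Start: joints at [-60.871, 22.042, 0.453, 0, -68.411, -14.817], TCP at [0.155, -0.606, 0.223] pointing down, gripper open.
Joint ranges: [-179.83, 179.83], [-69.29, 118.12], [-61.27, 80.66], [-181.25, 117.63], [-171.15, -9.14], [-177.46, 177.46]. Speed limits (degrees/s): [159.86, 159.86, 180, 180, 180, 180].

### API

Orientations are given as a 3x3 rotation matrix whose columns are the frame's x, y, z axes.
In Python, from station import r gives the robot as it stands. The module is installed in compiled form; this text tells all that it offers.
- The arm moves only by the tool play_rows, never from a script. Its argument "deltas" is a list of rows, each a list of 7 numbers: the shift along the tool's x, y, z in units of 25 mm (1.0 is 25 mm), then the turn, a rotation vector about the tool's x, y, z in units of 5 degrees (1.0 is 5 degrees), then the finger opening in mm, from 0 to 87. In form: [[tx, ty, tz, wx, wy, wz, fingers], ...]. A call has 1 to 12 rows; each row is the pose to reach, as a shift and turn from the pose commanded when the call began, along the tool's axes at that moment; what a row does not reach only later rows make up. A row lasts 1/10 s, in which the tool goes at most 50 mm and 8.59 degrees, less where a joint would pass 70% of its speed; a pose out of reach is approached as far as the arm can. A call with a gripper value outside its range is refused whole. The fingers move at their own pace and stop on an object; the grip force is fixed at half the most. Time passes only in rows, so rows that repeat a pose let the fingers close. It gives the time, the measured TCP pose, the force and the opening at its end, in the units of the state.
- r.sense(): the state, without advancing time (a new reading comes with each control period).
- r.capture(name): name is "side" or "top"; returns a dict with "pixels" (420x560x3 uint8, red, green, blue), "camera_matrix" (3x3 intrinsics, pixels), "R" (3x3) and "t" (3): a world point X has camera coordinates R X + t. Camera axes: x right, y down, z forward; pixel columns grow to the right and rows downward; lengths in m; the calibration is good to about 2 mm. A picture is of the moment at which its call begins. There is no depth.
- r.finish_job(): hands the job in, once; it reports no verdict.
Trained networks look in the newest picture that a camera, given by its name, has taken for a name from the list of things; names that differ only in an ending like _2 or _b are one class to them, and where a whole thing is asked for, a point or a joint stands for the part that bears it (a point fixed in the world has none). Each returns a list of dicts, best first, with "score" (0 to 1); they miss things now and then, are a little off and sometimes report something else, mostly with a low value. They report only what shows in the picture. A call takes as long as a camera call.
- r.spot_in(camera, target): "centre" ([x, y, z] in m, in world coordinates, good to about 4 mm: the middle of the surface that is visible of it).
- r.cut_out(camera, target): "region" (420x560 bool, what is visible of it).
The state is a dict: "time_s": time; "joints": joint angles; "joint_velocities": joint speeds; "effort": joint torques, N m; "tcp_pos": TCP position; "ee_rot": TCP orientation; "wrist_force": force on the tool from outside, world axes, zero at the start; "moment": the same for the moment, N m; "gripper_width": opening from 0.0 (shut) to 1.0 (fully open).
Only numpy, scipy, OpenCV 4.12 (cv2) and the standard library are available. Lean on these libraries where they do the work, as an engineer would, in place of code of your own. Each camera call takes 0.05 s, during which the arm holds its last target.

### The job

The tube with the blank is in the colorimeter's chamber: slide the light cover fully shut, then bring the meter's needle onto the thick set mark with the trim knob down in its well. It is a push-to-set knob: push it in until it takes hold, firmly but never hard, turn it, and let it come back up. Don't force the fingers against the housing, and leave everything else on the bench where it is.

Things in the scene. Friction and masses are not known exactly. Their poses are not given: they have to be found in the camera images.
- colorimeter: The colorimeter's fixed housing, white deck on a grey base, 220 (x) x 320 (y) x 100 mm high, deck flat. Origin: centre of its underside, on the bench; x points to its rear (away from the robot), y to its left, z up. In the deck: the trim knob's round well at (-45, -95) mm, the sample chamber with its sliding cover at (60, -55) mm; a needle meter (12 mm high, y -18 to 134 mm) on the left.
- well_mouth (a point): Centre of the mouth of the well, at deck level, on the knob's axis; axes as the housing's. The well is round, 72 mm across, 40 mm deep.
- knob_top (a point): Centre of the knob's top: a black fluted round knob, 22 mm across, 20 mm tall, upright in the middle of the well with 25 mm free all round for the fingers. Up, its top is 5 mm below the deck and its lower edge 15 mm above the well's floor. The point sinks and turns with the knob.
- press (a joint): How far the knob is pushed in (m), 0 = up, at most 0.012; a light spring (1.6 N, and 0.2 N more per mm) lifts it. After 1 to 7.5 mm, different each time and not to be seen, it meets a clutch plate through a stiff spring: from there the push rises by about 10 N per mm. Not pushed so far, it only spins idle.
- knob_foot: Lower end of the knob's shaft, hidden 22 mm under the knob's lower edge (its origin is given at that edge); it goes down and turns with the knob till it bears on the clutch plate. The plate turns with it only under some 6 to 7 N or more; 9 to 13 N is right (about 12 to 15 N of push on the knob in all); more than 18 N on the plate damages the trimmer.
- knob (a joint): Turn of the knob (rad), growing clockwise seen from above; no stops. While the clutch holds, the needle swings clockwise by 0.3 rad per rad of clockwise knob turn (about 22 mm at its tip); the clutch may slip a little. The setting stays when the knob comes up. The start needs 0.9 to 2.2 rad clockwise.
- needle_tip (a point): Tip of the meter's thin black needle, 75 mm long, flat under the clear window; it pivots at (-35, 58) mm of the housing and points to the rear, clockwise = to the right (housing -y).
- set_mark (a point): Centre of the set mark, at the needle tip's radius and height: the one thick black bar on the meter's scale, 6 mm wide and 24 mm long, right of the scale's middle (0.45 rad clockwise of straight to the rear). Fixed to the housing.
- cover_grip (a point): Grip fin of the black sliding light cover, 30 mm (x) x 12 mm (y) x 22 mm tall, on the cover's 50 x 54 mm plate. The point is 16 mm above the deck, 11 mm below the fin's top, 11 mm above the plate. The cover slides in two rails along the housing's y axis, with about 2 N of friction.
- cover (a joint): How far the light cover is open (m): 0 = fully shut against its stop, over the chamber; it opens towards the housing's -y (right), up to 0.060. Starts 0.035 to 0.055 open.
- tube_rack: Bystander, to be left alone: blue tube rack with glass tubes and splints, 200 x 80 x 62 mm (180 mm high with splints), left of the colorimeter. Origin at the centre of its underside.
- splint_jar: Bystander, to be left alone: open glass jar of wooden splints, 60 mm across, 140 mm high. Origin at the centre of its underside.
- wash_bottle: Bystander, to be left alone: white wash bottle, 60 mm across, 168 mm high. Origin at the centre of its underside.
- bung: Bystander, to be left alone: black rubber bung, 28 mm across, 26 mm high. Origin at the centre of its underside.
- vial: Bystander, to be left alone: small capped glass vial, 26 mm across, 55 mm high. Origin at the centre of its underside.
- spatula: Bystander, to be left alone: flat steel spatula, 145 mm long, lying in front of the colorimeter. Origin at the centre of its underside.
- petri_dish: Bystander, to be left alone: covered glass dish, 86 mm across, 16 mm high. Origin at the centre of its underside.
- stopper_tray: Bystander, to be left alone: open blue tray of corks, 150 x 110 x 45 mm. Origin at the centre of its underside.

How it is judged (in metres and radians):
On the way, in this order (a step that is already met when the one before it is completed fails the run):
1. the light cover is fully shut (value of joint cover below 0.002 m), for 0.2 s.
2. with the cover shut, the needle is brought onto the set mark (value of joint cover below 0.002 m and horizontal distance between needle_tip and set_mark below 0.003 m), for 0.3 s.
At the end, for the whole second after the job is handed in: The light cover is shut (within 2 mm), the needle's tip lies within 3 mm of the centre line of the set mark, and the knob is released and has come up again (within 1 mm) (all of step 2 and value of joint press below 0.001 m); the robot touches nothing.
It fails at once if the knob's foot is pressed on the clutch plate with more than 18 N (contact force between knob_foot and anything else above 18 N).
It fails at once if the fingers or the arm press on the colorimeter's housing or the well's wall with more than 15 N (contact force between any of the fingers, the arm and colorimeter above 15 N).
It fails at once if a bystander is moved by more than 20 mm (distance of any of tube_rack, splint_jar, wash_bottle, bung, vial, spatula, petri_dish, stopper_tray from where it was at the start of the episode above 0.02 m).
It also fails if it takes over 54 s, if anything falls off the work surface, if the arm or the gripper's body presses on something with over 40 N, if the wrist force passes 120 N, or if a joint passes its speed limit or range.

## Working session

There is one attempt and no reset: what is moved stays moved. The work goes in short steps, Python scripts to look and compute and a tool call to move; the robot and the scene stay as the last step left them, time stands still between calls to the robot, and variables do not carry over. Pictures are saved under pics/ and viewed, and the job is handed in when it is done.

Besides the shell and the picture viewer there is one more tool, called after "Call:" by a JSON object that holds its "api" and its "payload". play_rows: Moves the arm, as the interface text tells. Its arguments: {"type":"object","properties":{"deltas":{"type":"array","items":{"type":"array","items":{"type":"number"}}}},"required":["deltas"]}

```bash
mkdir -p pics; cat > h.py <<'E'
import numpy as np,cv2
from station import r
def cap(n,f=None):
    c=r.capture(n)
    if f: cv2.imwrite('pics/'+f,c['pixels'][:,:,::-1])
    return c
def proj(c,X):
    p=c['camera_matrix']@(c['R']@np.array(X,float)+c['t']); return p[:2]/p[2]
def ray(c,uv,z):
    K=np.array(c['camera_matrix']);R=np.array(c['R']);t=np.array(c['t'])
    d=R.T@(np.linalg.inv(K)@[uv[0],uv[1],1]); o=-R.T@t
    return o+d*(z-o[2])/d[2]
def tri(cs,uvs):
    A=[];b=[]
    for c,uv in zip(cs,uvs):
        K=np.array(c['camera_matrix']);R=np.array(c['R']);t=np.array(c['t'])
        P=K@np.c_[R,t]
        for i in range(2):
            q=P[i]-uv[i]*P[2];A.append(q[:3]);b.append(-q[3])
    return np.linalg.lstsq(np.array(A),np.array(b),rcond=None)[0]
E
python3 - <<'E'
from h import *
np.set_printoptions(precision=4,suppress=True)
s=r.sense();print(s,r.pinch_z)
for n in('side','top'):
    c=cap(n,n+'0.png')
    print(n,c['camera_matrix'],c['R'],c['t'],-np.array(c['R']).T@c['t'])
    for t in('colorimeter','well_mouth','knob_top','cover_grip','needle_tip','set_mark'):
        try:print(t,[(np.round(d['centre'],4),round(d['score'],2)) for d in r.spot_in(n,t)][:3])
        except Exception as e:print(t,e)
E
```

```text
{'time_s': 0.0, 'joints': array([-60.8725,  22.0923,   0.3784,  -0.031 , -68.4102, -14.817 ]), 'joint_velocities': array([-0.0311, -0.0465, -0.0878, -0.069 , -0.0268, -0.1493]), 'effort': array([  0.0014, -39.0662,  18.7402,   4.2197,   0.011 ,  -0.0002]), 'tcp_pos': array([ 0.1544, -0.605 ,  0.2214]), 'ee_rot': array([[-0.969 , -0.247 , -0.0006],
       [-0.247 ,  0.969 ,  0.0021],
       [ 0.0001,  0.0022, -1.    ]]), 'wrist_force': array([ 0.5283,  1.1599, -0.433 ]), 'moment': array([ 0.0274, -0.0139,  0.0115]), 'gripper_width': 1.0004564242831213} 0.0187
side [[400.3528   0.     276.1958]
 [  0.     400.3528 217.0951]
 [  0.       0.       1.    ]] [[-0.7741 -0.6329  0.0134]
 [-0.4605  0.5484 -0.6979]
 [ 0.4344 -0.5464 -0.716 ]] [0.3353 0.403  0.7824] [0.1053 0.4187 0.837 ]
colorimeter [(array([0.5454, 0.0652, 0.0974]), 0.67), (array([ 0.5074, -0.0397,  0.0963]), 0.36)]
well_mouth [(array([0.5468, 0.0654, 0.0958]), 0.69), (array([0.3783, 0.0401, 0.0019]), 0.46)]
knob_top [(array([ 0.5054, -0.0381,  0.0961]), 0.61)]
cover_grip [(array([ 0.6024, -0.0827,  0.1043]), 0.65)]
needle_tip []
set_mark [(array([0.545 , 0.0671, 0.0998]), 0.85)]
top [[402.7119   0.     276.5164]
 [  0.     402.7119 205.7451]
 [  0.       0.       1.    ]] [[ 0.0012 -1.     -0.0032]
 [-0.9955 -0.0009 -0.0943]
 [ 0.0943  0.0033 -0.9955]] [-0.1122  0.5541  1.2841] [ 0.4307 -0.1159  1.3303]
colorimeter [(array([0.5807, 0.0395, 0.1014]), 0.94)]
well_mouth [(array([0.5797, 0.0392, 0.0981]), 0.94)]
knob_top [(array([ 0.5136, -0.0456,  0.0956]), 0.51), (array([ 0.607 , -0.0885,  0.1059]), 0.32)]
cover_grip [(array([ 0.6043, -0.0892,  0.1074]), 0.5)]
needle_tip []
set_mark [(array([0.5809, 0.0407, 0.0968]), 0.6)]
```

View pics/side0.png

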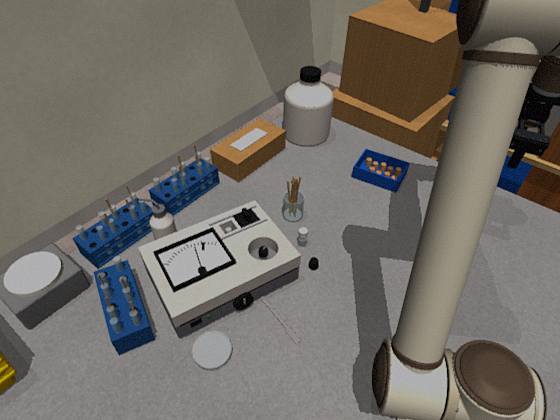

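View pics/top0.png

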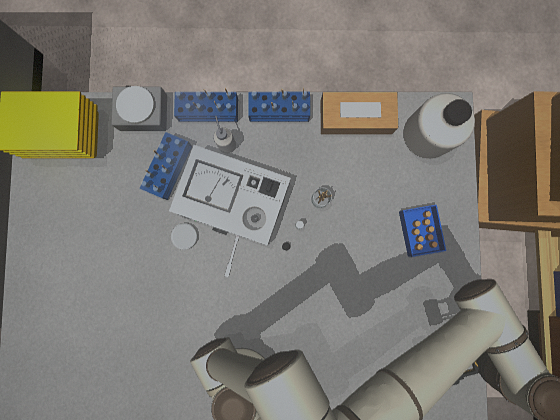

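Side view: the housing is around (220,260), with the knob at about (263,252) and the cover at about (245,215). Top view: the housing is around (232,193), with the knob at (255,215) and the cover at (270,186). I'll zoom in for precise pixels.

```bash
python3 - <<'E'
import cv2
a=cv2.imread('pics/side0.png')[190:340,130:310];cv2.imwrite('pics/sz.png',cv2.resize(a,(720,600),interpolation=cv2.INTER_CUBIC))
a=cv2.imread('pics/top0.png')[135:255,160:310];cv2.imwrite('pics/tz.png',cv2.resize(a,(750,600),interpolation=cv2.INTER_CUBIC))
E
```

```text
(no output)
```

View pics/sz.png

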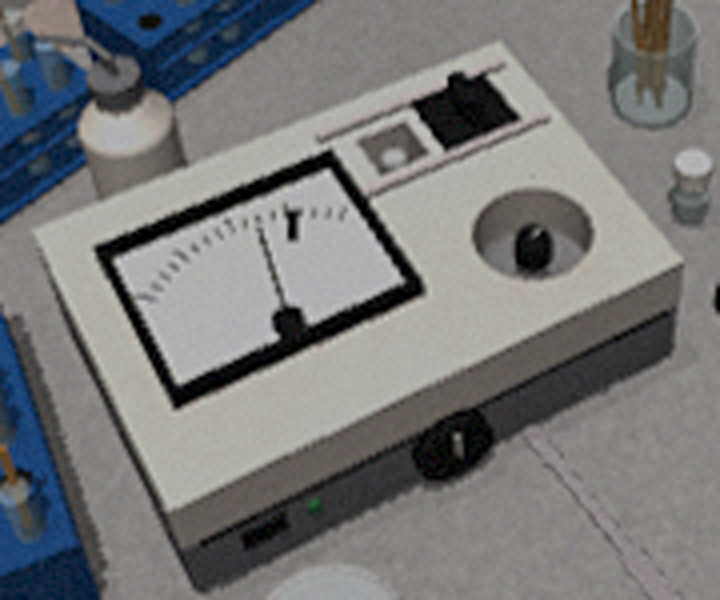

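View pics/tz.png

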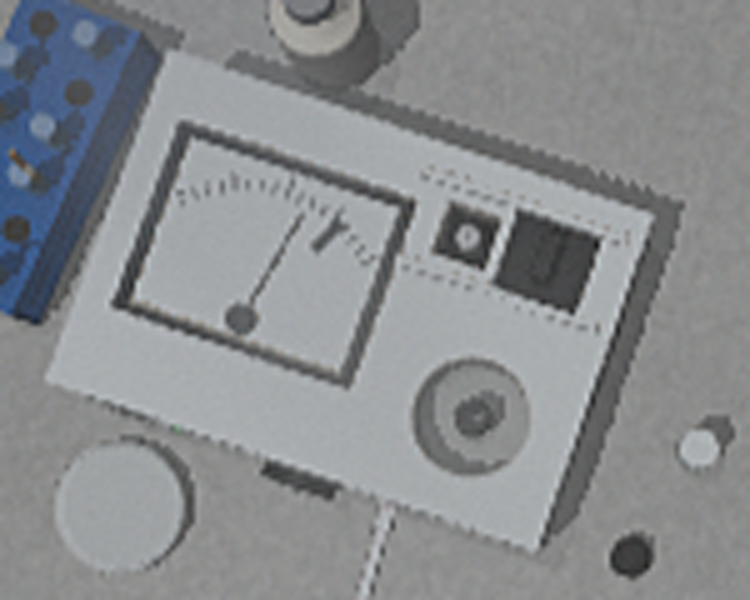

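```bash
cat > fit.py <<'E'
from h import *
from scipy.optimize import least_squares
np.set_printoptions(precision=4,suppress=True)
def T(p,q): # p=(x,y,yaw), q housing m
    c,s=np.cos(p[2]),np.sin(p[2]); q=np.asarray(q,float)
    return np.array([p[0]+c*q[0]-s*q[1],p[1]+s*q[0]+c*q[1],q[2]])
E
python3 - <<'E'
from fit import *
cs={n:cap(n) for n in('side','top')}
import pickle;pickle.dump(cs,open('cams.pkl','wb'))
tp=lambda a:(a[0]/5+160-.4,a[1]/5+135-.4); sp=lambda a:(a[0]/4+130-.375,a[1]/4+190-.375)
q=[(.11,.16,.1),(.11,-.16,.1),(-.11,-.16,.1),(-.11,.16,.1),(-.045,-.095,.1)]
top=[tp(a) for a in[(168,50),(652,212),(540,550),(47,380),(471,416)]]
sd=[sp(a) for a in[(36,233),(500,40),(683,262),(172,512),(533,233)]]
def run(names,free_z=False):
    def f(p):
        e=[]
        for n,o in(('top',top),('side',sd)):
            if n in names:
                for a,b in zip(q,o):
                    X=T(p,a); 
                    if free_z:X[2]+=p[3]
                    e+=list(proj(cs[n],X)-b)
        return np.array(e)
    s=least_squares(f,[.58,.03,-.3]+([0]if free_z else[]))
    print(names,s.x,np.round(s.fun,1));return s.x
run(['top']);run(['side']);p=run(['top','side']);run(['top','side'],True)
np.save('p.npy',p)
print('knob',T(p,(-.045,-.095,.095)))
# fin: tri
for n,uv in(('top',tp((548,248))),('side',sp((470,95)))):
    X=ray(cs[n],uv,.116);d=X-T(p,(0,0,.116));c,s=np.cos(p[2]),np.sin(p[2]);print(n,'fin',X,c*d[0]+s*d[1],-s*d[0]+c*d[1])
E
```

```text
['top'] [ 0.5837  0.0322 -0.3268] [-0.1 -0.3  0.4 -0.  -0.3  0.1 -0.3  0.3  0.3 -0.2]
['side'] [ 0.5849  0.0306 -0.3299] [-0.9 -0.4  0.1  0.3  0.6 -0.3 -0.2  0.2  0.4 -0.2]
['top', 'side'] [ 0.5843  0.0313 -0.3287] [ 0.3 -0.6  0.7 -0.1 -0.1 -0.  -0.1  0.   0.6 -0.3 -1.  -0.   0.   0.5
  0.7 -0.1 -0.2  0.7  0.4  0.1]
['top', 'side'] [ 0.584   0.0314 -0.3286  0.0007] [ 0.2 -0.5  0.7 -0.1 -0.1  0.1 -0.2  0.1  0.5 -0.3 -1.  -0.1  0.   0.4
  0.7 -0.2 -0.2  0.6  0.4 -0. ]
knob [ 0.511  -0.0441  0.095 ]
top fin [ 0.6115 -0.0895  0.116 ] 0.0647627569350729 -0.10554956359648883
side fin [ 0.6075 -0.0943  0.116 ] 0.06252660767035742 -0.11138111783435517
```

```bash
python3 - <<'E'
from fit import *
p=np.load('p.npy');k=T(p,(-.045,-.095,.095))
for n in('side','top'):
    cap(n)
    for t in('splint_jar','wash_bottle','bung','vial','tube_rack','petri_dish','stopper_tray'):
        for d in r.spot_in(n,t)[:1]:print(n,t,d['centre'],round(d['score'],2),'dist knob',np.hypot(*(d['centre'][:2]-k[:2])))
s=r.sense();g=T(p,(.06,-.107,.116));print('above fin',g,'delta',g-s['tcp_pos'])
R=s['ee_rot'];c,sn=np.cos(p[2]),np.sin(p[2])
Rd=np.array([[c,sn,0],[sn,-c,0],[0,0,-1]])
from scipy.spatial.transform import Rotation as Ro
print('rotvec units',Ro.from_matrix(R.T@Rd).as_rotvec(degrees=True)/5)
t=T(p,(.06,-.107,.26));print('trans units',R.T@(t-s['tcp_pos'])/.025)
E
```

```text
side splint_jar [0.6563, 0.2616, 0.0601] 0.69 dist knob 0.3384629162028796
side wash_bottle [0.749, 0.0668, 0.1084] 0.78 dist knob 0.26253677534403924
side bung [0.4184, -0.1366, 0.0201] 0.44 dist knob 0.13090867858966004
side vial [0.4872, -0.1778, 0.0335] 0.48 dist knob 0.1358022875105822
side tube_rack [0.652, 0.2654, 0.0608] 0.56 dist knob 0.3400944029069739
side petri_dish [0.4527, 0.1909, 0.0139] 0.78 dist knob 0.24213948384364734
side stopper_tray [0.4747, -0.5919, 0.0224] 0.82 dist knob 0.5489974993328122
top splint_jar [0.5771, -0.2559, 0.0438] 0.65 dist knob 0.22185694199854675
top bung [0.5136, -0.0444, 0.0975] 0.65 dist knob 0.002577486111514087
top vial [0.4929, -0.185, 0.0515] 0.47 dist knob 0.14205636143317363
top tube_rack [0.6843, 0.2426, 0.0577] 0.97 dist knob 0.33499238619440735
top petri_dish [0.4561, 0.1857, 0.0126] 0.73 dist knob 0.23628236259495422
above fin [ 0.6065 -0.0894  0.116 ] delta [ 0.452   0.5162 -0.1066]
rotvec units [  0.0001   0.     -29.3703]
trans units [-22.6239  15.537   -1.4979]
```

Call:
{"api": "play_rows", "payload": {"deltas": [[-22.6, 15.5, -1.5, 0, 0, -29.37, 40], [-22.6, 15.5, -1.5, 0, 0, -29.37, 40], [-22.6, 15.5, -1.5, 0, 0, -29.37, 40], [-22.6, 15.5, -1.5, 0, 0, -29.37, 40], [-22.6, 15.5, -1.5, 0, 0, -29.37, 40], [-22.6, 15.5, -1.5, 0, 0, -29.37, 40], [-22.6, 15.5, -1.5, 0, 0, -29.37, 40], [-22.6, 15.5, -1.5, 0, 0, -29.37, 40], [-22.6, 15.5, -1.5, 0, 0, -29.37, 40], [-22.6, 15.5, -1.5, 0, 0, -29.37, 40], [-22.6, 15.5, -1.5, 0, 0, -29.37, 40], [-22.6, 15.5, -1.5, 0, 0, -29.37, 40]]}}

```text
time_s: 2.8
tcp_pos: [0.5506, -0.1533, 0.2558]
ee_rot: [[0.467, -0.884, 0.001], [-0.884, -0.467, -0.0], [0.0, -0.001, -1.0]]
wrist_force: [0.9, -0.4, -0.4]
gripper_width: 0.461
```

```bash
cat > go.py <<'E'
from fit import *
from scipy.spatial.transform import Rotation as Ro
p=np.load('p.npy')
c_,s_=np.cos(p[2]),np.sin(p[2]);Rd=np.array([[c_,s_,0],[s_,-c_,0],[0,0,-1]])
def delta(q,yaw=0):
    s=r.sense();R=s['ee_rot']
    print('trans',R.T@(T(p,q)-s['tcp_pos'])/.025,'rot',Ro.from_matrix(R.T@Rd@Ro.from_euler('z',yaw,degrees=True).as_matrix()).as_rotvec(degrees=True)/5)
def hz(X):
    d=np.asarray(X)-[p[0],p[1],0];return np.array([c_*d[0]+s_*d[1],-s_*d[0]+c_*d[1],d[2]])
E
python3 - <<'E'
from go import *
delta((.06,-.107,.20))
a,b=cap('side','side1.png'),cap('top','top1.png')
im=cv2.imread('pics/side1.png')[190:340,130:310];cv2.imwrite('pics/sz1.png',cv2.resize(im,(720,600),interpolation=cv2.INTER_CUBIC))
E
```

```text
trans [-1.2161 -3.1718  2.2342] rot [-0.0039 -0.0073 -8.6684]
```

View pics/sz1.png

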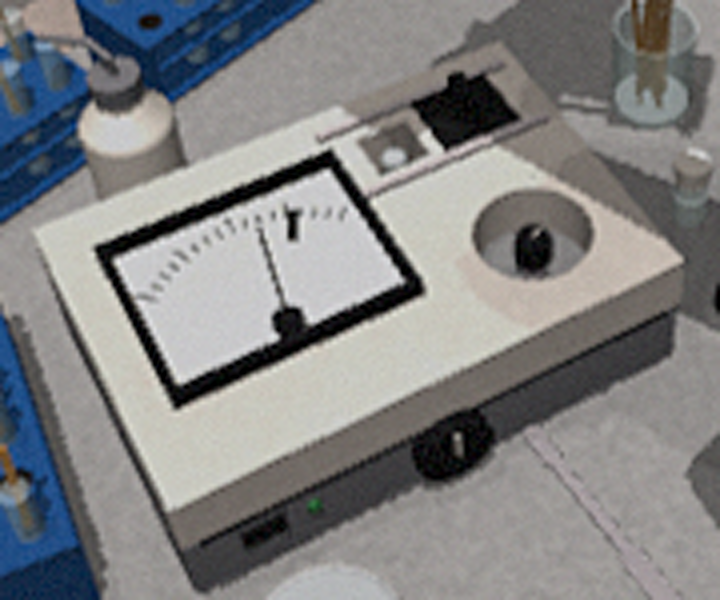

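```bash
python3 - <<'E'
from go import *
import pickle;cs=pickle.load(open('cams.pkl','rb'))
tp=lambda a:(a[0]/5+160-.4,a[1]/5+135-.4); sp=lambda a:(a[0]/4+130-.375,a[1]/4+190-.375)
for a in[(412,103),(452,151),(520,113)]: print('side',hz(ray(cs['side'],sp(a),.105)))
for a in[(515,208),(495,280),(580,314),(602,238)]: print('top',hz(ray(cs['top'],tp(a),.105)))
for a in [(460,78)]: print('fintop side',hz(ray(cs['side'],sp(a),.127)))
E
```

```text
side [ 0.0852 -0.0811  0.105 ]
side [ 0.0351 -0.0829  0.105 ]
side [ 0.0417 -0.1357  0.105 ]
top [ 0.0832 -0.0775  0.105 ]
top [ 0.037  -0.0805  0.105 ]
top [ 0.034  -0.1366  0.105 ]
top [ 0.0828 -0.1342  0.105 ]
fintop side [ 0.0692 -0.1084  0.127 ]
```

Call:
{"api": "play_rows", "payload": {"deltas": [[-1.2, -3.15, 2.2, 0, 0, -8.67, 40], [-1.2, -3.15, 2.2, 0, 0, -8.67, 40], [-1.2, -3.15, 2.2, 0, 0, -8.67, 40], [-1.2, -3.15, 2.2, 0, 0, -8.67, 40], [-1.2, -3.15, 2.2, 0, 0, -8.67, 40], [-1.2, -3.15, 2.2, 0, 0, -8.67, 40], [-1.2, -3.15, 2.2, 0, 0, -8.67, 40]]}}

```text
time_s: 3.6
tcp_pos: [0.6054, -0.0924, 0.2004]
ee_rot: [[0.943, -0.332, -0.0], [-0.332, -0.943, -0.0], [-0.0, 0.0, -1.0]]
wrist_force: [-0.3, 0.0, -0.2]
gripper_width: 0.458
```

```bash
python3 - <<'E'
from go import *
print(hz(r.sense()['tcp_pos']));delta((.06,-.108,.114))
E
```

```text
[ 0.0599 -0.1103  0.2004]
trans [ 0.0031 -0.0916  3.4564] rot [ 0.      0.0001 -0.114 ]
```

Call:
{"api": "play_rows", "payload": {"deltas": [[0, -0.09, 0.8, 0, 0, -0.11, 40], [0, -0.09, 1.7, 0, 0, -0.11, 40], [0, -0.09, 2.5, 0, 0, -0.11, 40], [0, -0.09, 3.0, 0, 0, -0.11, 40], [0, -0.09, 3.3, 0, 0, -0.11, 40], [0, -0.09, 3.45, 0, 0, -0.11, 40], [0, -0.09, 3.45, 0, 0, -0.11, 40]]}}

```text
time_s: 4.3
tcp_pos: [0.6065, -0.0901, 0.1142]
ee_rot: [[0.947, -0.32, 0.0], [-0.32, -0.947, -0.0], [0.0, 0.0, -1.0]]
wrist_force: [-0.1, 0.9, -0.2]
gripper_width: 0.458
```

```bash
python3 - <<'E'
from go import *
s=r.sense();print(hz(s['tcp_pos']),s['wrist_force'])
a=cap('side','side2.png')
im=cv2.imread('pics/side2.png')[150:300,180:360];cv2.imwrite('pics/sz2.png',cv2.resize(im,(720,600),interpolation=cv2.INTER_CUBIC))
E
```

```text
[ 0.0602 -0.1078  0.1142] [-0.1357  0.9028 -0.1813]
```

View pics/sz2.png

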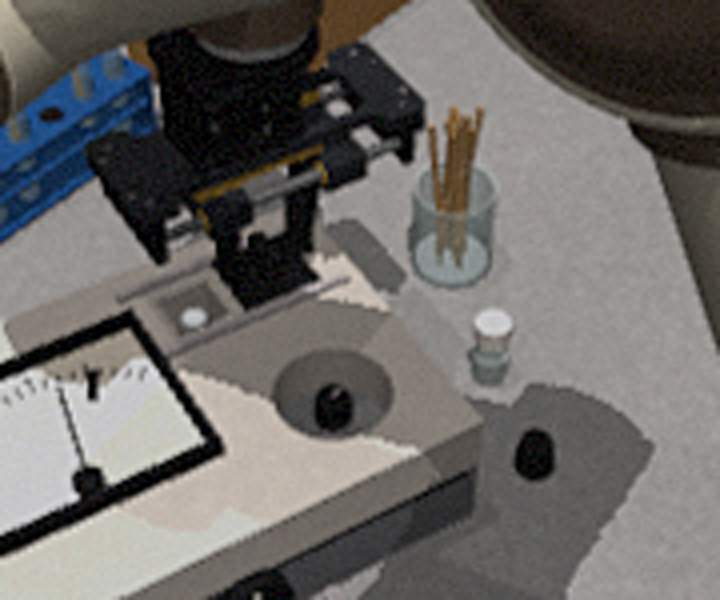

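Fin sits between the fingers (at about (265,255) in the crop). I'll narrow the jaws and push.

Call:
{"api": "play_rows", "payload": {"deltas": [[0, 0, 0, 0, 0, 0, 16], [0, 0, 0, 0, 0, 0, 16], [0, 0, 0, 0, 0, 0, 16], [0, -0.25, 0, 0, 0, 0, 16], [0, -0.5, 0, 0, 0, 0, 16], [0, -0.75, 0, 0, 0, 0, 16], [0, -1.0, 0, 0, 0, 0, 16], [0, -1.25, 0, 0, 0, 0, 16], [0, -1.5, 0, 0, 0, 0, 16], [0, -1.7, 0, 0, 0, 0, 16], [0, -1.9, 0, 0, 0, 0, 16], [0, -2.0, 0, 0, 0, 0, 16]]}}

```text
time_s: 5.55
tcp_pos: [0.6226, -0.0422, 0.1141]
ee_rot: [[0.948, -0.319, 0.0], [-0.319, -0.948, 0.0], [0.0, -0.0, -1.0]]
wrist_force: [0.2, -1.9, 1.2]
gripper_width: 0.188
```

Call:
{"api": "play_rows", "payload": {"deltas": [[0, -0.04, 0, 0, 0, 0, 16], [0, -0.08, 0, 0, 0, 0, 16]]}}

```text
time_s: 5.75
tcp_pos: [0.623, -0.0408, 0.1141]
ee_rot: [[0.947, -0.32, 0.0], [-0.32, -0.947, -0.0], [0.0, -0.0, -1.0]]
wrist_force: [0.4, -2.3, -0.5]
gripper_width: 0.188
```

Call:
{"api": "play_rows", "payload": {"deltas": [[0, -0.06, 0, 0, 0, 0, 16], [0, -0.12, 0, 0, 0, 0, 16]]}}

```text
time_s: 5.95
tcp_pos: [0.6239, -0.0381, 0.1141]
ee_rot: [[0.947, -0.32, 0.0], [-0.32, -0.947, -0.0], [0.0, 0.0, -1.0]]
wrist_force: [0.6, -5.3, 1.2]
gripper_width: 0.183
```

Call:
{"api": "play_rows", "payload": {"deltas": [[0, -0.04, 0, 0, 0, 0, 16], [0, -0.08, 0, 0, 0, 0, 16]]}}

```text
time_s: 6.15
tcp_pos: [0.6239, -0.038, 0.114]
ee_rot: [[0.947, -0.32, -0.002], [-0.32, -0.947, -0.003], [-0.001, 0.003, -1.0]]
wrist_force: [-0.2, -10.8, 0.0]
gripper_width: 0.191
```

```bash
python3 - <<'E'
from go import *
s=r.sense();print(hz(s['tcp_pos']),s['wrist_force'])
E
```

```text
[ 0.0598 -0.0528  0.114 ] [ -0.1536 -10.807    0.0369]
```

Call:
{"api": "play_rows", "payload": {"deltas": [[0, -0.04, 0, 0, 0, 0, 16], [0, -0.04, 0, 0, 0, 0, 16]]}}

```text
time_s: 6.35
tcp_pos: [0.6239, -0.038, 0.114]
ee_rot: [[0.947, -0.32, -0.003], [-0.32, -0.947, -0.004], [-0.002, 0.005, -1.0]]
wrist_force: [-0.5, -10.7, 0.3]
gripper_width: 0.182
```

Call:
{"api": "play_rows", "payload": {"deltas": [[0, 0.1, 0, 0, 0, 0, 18], [0, 0.19, 0, 0, 0, 0, 20], [0, 0.19, 0, 0, 0, 0, 22], [0, 0.19, -0.3, 0, 0, 0, 22], [0, 0.19, -0.8, 0, 0, 0, 22], [0, 0.19, -1.6, 0, 0, 0, 30], [0, 0.19, -2.4, 0, 0, 0, 32], [0, 0.19, -2.4, 0, 0, 0, 34]]}}

```text
time_s: 7.15
tcp_pos: [0.6258, -0.0392, 0.1789]
ee_rot: [[0.948, -0.319, 0.009], [-0.319, -0.948, 0.001], [0.008, -0.003, -1.0]]
wrist_force: [-0.1, 0.4, -0.5]
gripper_width: 0.368
```

```bash
python3 - <<'E'
from go import *
s=r.sense();print(hz(s['tcp_pos']),s['wrist_force'],s['joints'],s['gripper_width']*87)
a=cap('side','side3.png');b=cap('top','top3.png')
im=cv2.imread('pics/side3.png')[190:340,130:310];cv2.imwrite('pics/sz3.png',cv2.resize(im,(720,600),interpolation=cv2.INTER_CUBIC))
delta((-.045,-.095,.15))
E
```

```text
[ 0.062  -0.0533  0.1789] [-0.1495  0.4095 -0.4717] [ 11.2135  23.8084  -3.3074   0.0764 -62.3871  60.1562] 32.028004700234945
trans [-4.2041  1.6265  0.9976] rot [-0.0161 -0.0177  0.0367]
```

View pics/sz3.png

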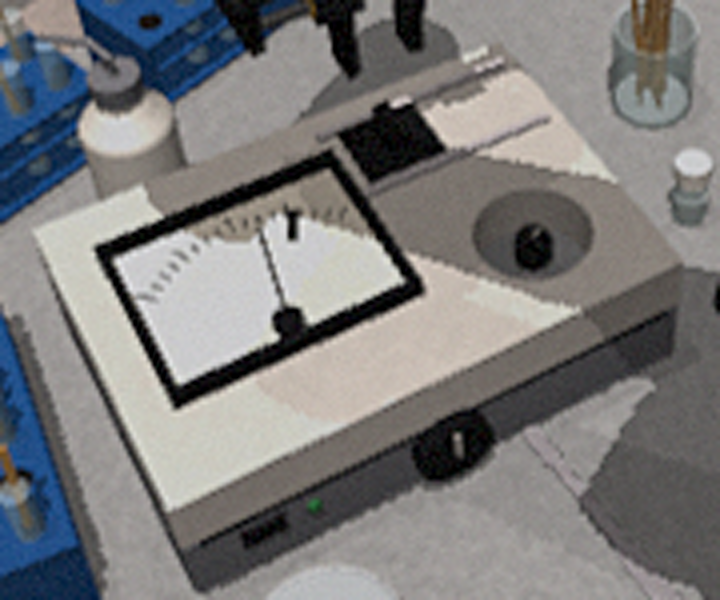

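Cover is over the chamber (dark plate at (390,140) in the crop, against the window side). I'll go above the well now and measure the needle's angle.

Call:
{"api": "play_rows", "payload": {"deltas": [[-1.5, 0.5, 0, 0, 0, 0, 34], [-3, 1.1, 0, 0, 0, 0, 34], [-4.2, 1.63, 0, 0, 0, 0.04, 34], [-4.2, 1.63, 0.6, 0, 0, 0.04, 34], [-4.2, 1.63, 1.0, 0, 0, 0.04, 34], [-4.2, 1.63, 1.0, 0, 0, 0.04, 34], [-4.2, 1.63, 1.0, 0, 0, 0.04, 34]]}}

```text
time_s: 7.95
tcp_pos: [0.5113, -0.0446, 0.1486]
ee_rot: [[0.946, -0.323, -0.001], [-0.323, -0.946, -0.0], [-0.001, 0.001, -1.0]]
wrist_force: [0.6, -0.9, 0.6]
gripper_width: 0.39
```

```bash
python3 - <<'E'
from go import *
import pickle;cs=pickle.load(open('cams.pkl','rb'))
tp=lambda a:(a[0]/5+160-.4,a[1]/5+135-.4); sp=lambda a:(a[0]/4+130-.375,a[1]/4+190-.375)
for z in(.1,.105,.11,.112):
    print(z,'mark', (np.array(proj(cs['side'],T(p,(.0325,.0254,z))))-[130,190]+.375)*4,(np.array(proj(cs['top'],T(p,(.0325,.0254,z))))-[160,135]+.4)*5,
     'piv',(np.array(proj(cs['side'],T(p,(-.035,.058,z))))-[130,190]+.375)*4,(np.array(proj(cs['top'],T(p,(-.035,.058,z))))-[160,135]+.4)*5)
for z in(.105,.11):
  for n,a in(('side',sp((261,228))),('side',sp((276,282))),('top',tp((302,215))),('top',tp((250,300)))):
    h=hz(ray(cs[n],a,z));print(z,n,h,np.arctan2(.058-h[1],h[0]+.035),np.hypot(.058-h[1],h[0]+.035))
s=r.sense();print(hz(s['tcp_pos']),s['ee_rot']);delta((-.045,-.095,.1))
E
```

```text
0.1 mark [294.8684 228.3575] [331.0657 232.8349] piv [292.2712 329.7234] [244.3848 318.6344]
0.105 mark [293.8869 222.9413] [330.0211 231.5745] piv [291.2228 324.3977] [242.9863 317.7153]
0.11 mark [292.898  217.4842] [328.968 230.304] piv [290.166  319.0294] [241.5765 316.7887]
0.112 mark [292.5003 215.2899] [328.5444 229.793 ] piv [289.741  316.8701] [241.0094 316.416 ]
0.105 side [0.039  0.0437 0.105 ] 0.1911059922203788 0.07537617411811194
0.105 side [-0.0028  0.0528  0.105 ] 0.15920135934831886 0.03257664807321031
0.105 top [0.0366 0.0452 0.105 ] 0.1770294185862572 0.07276795401568086
0.105 top [-0.0233  0.0576  0.105 ] 0.03121096508083875 0.011682976091445661
0.11 side [0.0348 0.0448 0.11  ] 0.1864838131242931 0.07101809916127379
0.11 side [-0.0068  0.0539  0.11  ] 0.14340078005783494 0.028526133055509516
0.11 top [0.0361 0.0442 0.11  ] 0.19134991790329464 0.07240311007122473
0.11 top [-0.0236  0.0566  0.11  ] 0.11992174822769457 0.01145516550016991
[-0.0446 -0.0954  0.1486] [[ 0.9464 -0.323  -0.0011]
 [-0.323  -0.9464 -0.0005]
 [-0.0009  0.0008 -1.    ]]
trans [-0.0132 -0.0162  1.943 ] rot [ 0.0091  0.0099 -0.0019]
```

Needle is at about 0.18 rad, so roughly 0.27 rad is left (about 0.9 rad of knob turn). Descending.

Call:
{"api": "play_rows", "payload": {"deltas": [[-0.01, -0.01, 0.4, 0, 0, 0, 30], [-0.01, -0.01, 0.9, 0, 0, 0, 30], [-0.01, -0.01, 1.4, 0, 0, 0, 30], [-0.01, -0.01, 1.8, 0, 0, 0, 30], [-0.01, -0.01, 2.0, 0, 0, 0, 30], [-0.01, -0.01, 2.0, 0, 0, 0, 30]]}}

```text
time_s: 8.55
tcp_pos: [0.5103, -0.0444, 0.0982]
ee_rot: [[0.946, -0.323, -0.002], [-0.323, -0.946, -0.0], [-0.002, 0.001, -1.0]]
wrist_force: [-0.7, -0.9, 0.3]
gripper_width: 0.347
```

```bash
python3 - <<'E'
from go import *
a=cap('side','side4.png');b=cap('top','top4.png')
im=cv2.imread('pics/side4.png')[150:300,180:360];cv2.imwrite('pics/sz4.png',cv2.resize(im,(720,600),interpolation=cv2.INTER_CUBIC))
s=r.sense();print(hz(s['tcp_pos']),s['wrist_force'],s['gripper_width']*87)
E
```

```text
[-0.0449 -0.0952  0.0993] [-0.0679 -0.6007 -0.138 ] 29.85971490181317
```

View pics/sz4.png

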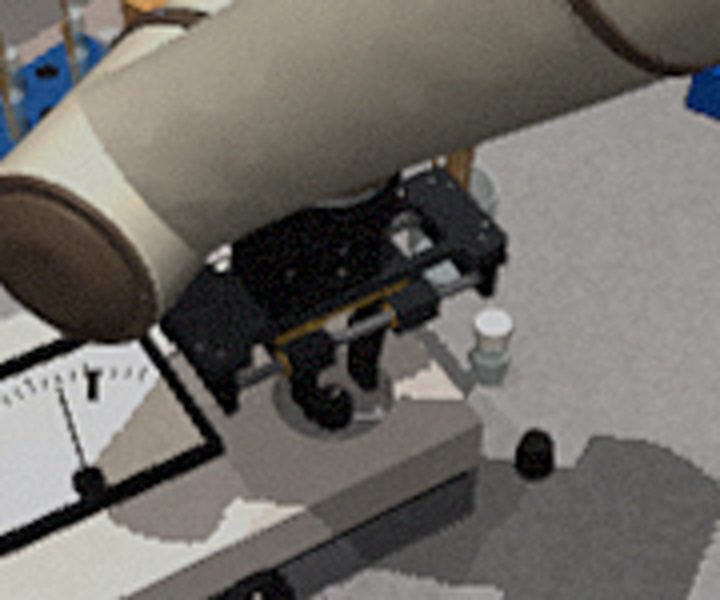

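Fingers straddle the knob inside the well (around (335,400)). Going lower, then gripping.

Call:
{"api": "play_rows", "payload": {"deltas": [[0, 0, 0.25, 0, 0, 0, 30], [0, 0, 0.5, 0, 0, 0, 30], [0, 0, 0.75, 0, 0, 0, 30], [0, 0, 0.88, 0, 0, 0, 30], [0, 0, 0.88, 0, 0, 0, 30]]}}

```text
time_s: 9.15
tcp_pos: [0.5102, -0.0444, 0.0764]
ee_rot: [[0.946, -0.323, -0.002], [-0.323, -0.946, -0.0], [-0.001, 0.001, -1.0]]
wrist_force: [-0.2, -0.7, -0.6]
gripper_width: 0.345
```

Call:
{"api": "play_rows", "payload": {"deltas": [[0, 0, 0, 0, 0, 0, 24], [0, 0, 0, 0, 0, 0, 20], [0, 0, 0, 0, 0, 0, 16], [0, 0, 0, 0, 0, 0, 12], [0, 0, 0, 0, 0, 0, 12], [0, 0, 0, 0, 0, 0, 12]]}}

```text
time_s: 9.75
tcp_pos: [0.5113, -0.0438, 0.0773]
ee_rot: [[0.946, -0.323, 0.002], [-0.323, -0.946, 0.001], [0.001, -0.001, -1.0]]
wrist_force: [1.8, 4.4, 0.1]
gripper_width: 0.243
```

```bash
python3 - <<'E'
from go import *
s=r.sense();print(hz(s['tcp_pos']),s['wrist_force'],s['moment'],s['gripper_width']*87)
E
```

```text
[-0.0449 -0.0947  0.0773] [1.8226 4.3962 0.054 ] [ 1.164  -0.1194 -0.0155] 21.107956665955324
```

Gripped at 21 mm. Shifting 1.2 mm to take out the side load, then pressing in small steps.

Call:
{"api": "play_rows", "payload": {"deltas": [[0, -0.05, 0, 0, 0, 0, 12], [0, -0.05, 0.04, 0, 0, 0, 12], [0, -0.05, 0.04, 0, 0, 0, 12]]}}

```text
time_s: 10.05
tcp_pos: [0.5113, -0.0437, 0.0763]
ee_rot: [[0.946, -0.323, 0.0], [-0.323, -0.946, -0.001], [0.001, 0.001, -1.0]]
wrist_force: [1.4, -0.8, 1.4]
gripper_width: 0.243
```

Call:
{"api": "play_rows", "payload": {"deltas": [[0, 0, 0.04, 0, 0, 0, 12], [0, 0, 0.04, 0, 0, 0, 12]]}}

```text
time_s: 10.25
tcp_pos: [0.5112, -0.0436, 0.0752]
ee_rot: [[0.946, -0.323, 0.0], [-0.323, -0.946, -0.001], [0.0, 0.0, -1.0]]
wrist_force: [1.4, -3.3, 1.7]
gripper_width: 0.245
```

Call:
{"api": "play_rows", "payload": {"deltas": [[0, 0, 0.04, 0, 0, 0, 12], [0, 0, 0.04, 0, 0, 0, 12]]}}

```text
time_s: 10.45
tcp_pos: [0.5112, -0.0436, 0.0741]
ee_rot: [[0.946, -0.323, 0.0], [-0.323, -0.946, -0.001], [0.0, 0.001, -1.0]]
wrist_force: [2.3, -5.3, 2.6]
gripper_width: 0.238
```

Call:
{"api": "play_rows", "payload": {"deltas": [[0, 0.03, 0.04, 0, 0, 0, 12], [0, 0.03, 0.04, 0, 0, 0, 12]]}}

```text
time_s: 10.65
tcp_pos: [0.5112, -0.0437, 0.0732]
ee_rot: [[0.946, -0.323, 0.001], [-0.323, -0.946, 0.0], [0.001, -0.001, -1.0]]
wrist_force: [2.6, -2.5, 1.6]
gripper_width: 0.238
```

Call:
{"api": "play_rows", "payload": {"deltas": [[0, 0, 0.04, 0, 0, 0, 12], [0, 0, 0.04, 0, 0, 0, 12]]}}

```text
time_s: 10.85
tcp_pos: [0.5112, -0.0437, 0.0722]
ee_rot: [[0.946, -0.323, 0.001], [-0.323, -0.946, 0.0], [0.001, -0.0, -1.0]]
wrist_force: [1.4, -2.1, 1.7]
gripper_width: 0.245
```

Call:
{"api": "play_rows", "payload": {"deltas": [[0, 0, 0.025, 0, 0, 0, 12], [0, 0, 0.025, 0, 0, 0, 12]]}}

```text
time_s: 11.05
tcp_pos: [0.5112, -0.0437, 0.0716]
ee_rot: [[0.946, -0.323, 0.001], [-0.323, -0.946, 0.0], [0.001, -0.0, -1.0]]
wrist_force: [1.9, -1.2, 1.9]
gripper_width: 0.243
```

Call:
{"api": "play_rows", "payload": {"deltas": [[0, 0, 0.025, 0, 0, 0, 12], [0, 0, 0.025, 0, 0, 0, 12]]}}

```text
time_s: 11.25
tcp_pos: [0.5112, -0.0437, 0.0709]
ee_rot: [[0.946, -0.323, 0.001], [-0.323, -0.946, 0.0], [0.001, -0.0, -1.0]]
wrist_force: [4.1, -1.8, 2.1]
gripper_width: 0.241
```

Call:
{"api": "play_rows", "payload": {"deltas": [[0, 0, 0.025, 0, 0, 0, 12], [0, 0, 0.025, 0, 0, 0, 12]]}}

```text
time_s: 11.45
tcp_pos: [0.5112, -0.0437, 0.0703]
ee_rot: [[0.946, -0.323, 0.001], [-0.323, -0.946, 0.0], [0.001, -0.0, -1.0]]
wrist_force: [3.8, -0.3, 2.2]
gripper_width: 0.244
```

Call:
{"api": "play_rows", "payload": {"deltas": [[0, 0, 0.02, 0, 0, 0, 12], [0, 0, 0.02, 0, 0, 0, 12]]}}

```text
time_s: 11.65
tcp_pos: [0.5112, -0.0437, 0.0699]
ee_rot: [[0.946, -0.323, 0.001], [-0.323, -0.946, 0.0], [0.001, -0.0, -1.0]]
wrist_force: [3.3, -0.2, 3.1]
gripper_width: 0.243
```

Call:
{"api": "play_rows", "payload": {"deltas": [[0, 0, 0.02, 0, 0, 0, 12], [0, 0, 0.02, 0, 0, 0, 12]]}}

```text
time_s: 11.85
tcp_pos: [0.5112, -0.0437, 0.0696]
ee_rot: [[0.946, -0.323, 0.001], [-0.323, -0.946, 0.0], [0.001, -0.0, -1.0]]
wrist_force: [2.3, 0.9, 4.7]
gripper_width: 0.239
```

Call:
{"api": "play_rows", "payload": {"deltas": [[0, 0, 0.03, 0, 0, 0, 12], [0, 0, 0.03, 0, 0, 0, 12]]}}

```text
time_s: 12.05
tcp_pos: [0.5113, -0.0437, 0.0692]
ee_rot: [[0.946, -0.323, 0.001], [-0.323, -0.946, 0.0], [0.001, -0.0, -1.0]]
wrist_force: [2.2, 0.4, 7.9]
gripper_width: 0.24
```

Call:
{"api": "play_rows", "payload": {"deltas": [[0, 0, 0.02, 0, 0, 0, 12], [0, 0, 0.02, 0, 0, 0, 12]]}}

```text
time_s: 12.25
tcp_pos: [0.5112, -0.0437, 0.0689]
ee_rot: [[0.946, -0.323, 0.001], [-0.323, -0.946, -0.0], [0.001, -0.0, -1.0]]
wrist_force: [2.2, 0.2, 9.4]
gripper_width: 0.241
```

Call:
{"api": "play_rows", "payload": {"deltas": [[0, 0, 0.025, 0, 0, 0, 12], [0, 0, 0.025, 0, 0, 0, 12]]}}

```text
time_s: 12.45
tcp_pos: [0.5113, -0.0437, 0.0687]
ee_rot: [[0.947, -0.323, 0.001], [-0.323, -0.947, -0.0], [0.001, -0.0, -1.0]]
wrist_force: [1.4, -0.2, 11.8]
gripper_width: 0.244
```

Call:
{"api": "play_rows", "payload": {"deltas": [[0, 0, 0.012, 0, 0, 0, 12], [0, 0, 0.012, 0, 0, 0, 12]]}}

```text
time_s: 12.65
tcp_pos: [0.5113, -0.0437, 0.0685]
ee_rot: [[0.947, -0.323, 0.001], [-0.323, -0.947, -0.0], [0.001, -0.0, -1.0]]
wrist_force: [0.6, 0.7, 12.0]
gripper_width: 0.243
```

Pushing about 12–13 N. Start turning.

Call:
{"api": "play_rows", "payload": {"deltas": [[0, 0, 0, 0, 0, 0.5, 12], [0, 0, 0, 0, 0, 1, 12], [0, 0, 0, 0, 0, 1.5, 12], [0, 0, 0, 0, 0, 2, 12], [0, 0, 0, 0, 0, 2, 12]]}}

```text
time_s: 13.15
tcp_pos: [0.5112, -0.0439, 0.0685]
ee_rot: [[0.876, -0.483, 0.001], [-0.483, -0.876, -0.0], [0.001, -0.0, -1.0]]
wrist_force: [0.6, 0.1, 11.6]
gripper_width: 0.241
```

Call:
{"api": "play_rows", "payload": {"deltas": [[0, 0, 0, 0, 0, 0.5, 12], [0, 0, 0, 0, 0, 1, 12], [0, 0, 0, 0, 0, 1.5, 12], [0, 0, 0, 0, 0, 2, 12], [0, 0, 0, 0, 0, 2, 12]]}}

```text
time_s: 13.65
tcp_pos: [0.5111, -0.044, 0.0685]
ee_rot: [[0.779, -0.627, 0.001], [-0.627, -0.779, -0.0], [0.001, -0.0, -1.0]]
wrist_force: [0.3, 0.1, 12.7]
gripper_width: 0.245
```

```bash
cat > look.py <<'E'
from go import *
import sys
k=sys.argv[1]
s=r.sense();print(hz(s['tcp_pos']),s['wrist_force'],s['moment'],'yaw',np.degrees(np.arctan2(s['ee_rot'][1,0],s['ee_rot'][0,0])))
a=cap('side','side%s.png'%k)
im=cv2.imread('pics/side%s.png'%k)[225:285,150:240];cv2.imwrite('pics/sz%s.png'%k,cv2.resize(im,(810,540),interpolation=cv2.INTER_CUBIC)[:,:800])
E
python3 look.py 5
```

```text
[-0.045  -0.0948  0.0685] [ 0.29    0.1333 12.7342] [-0.0171 -0.047   0.0164] yaw -38.8558754062002
```

View pics/sz5.png

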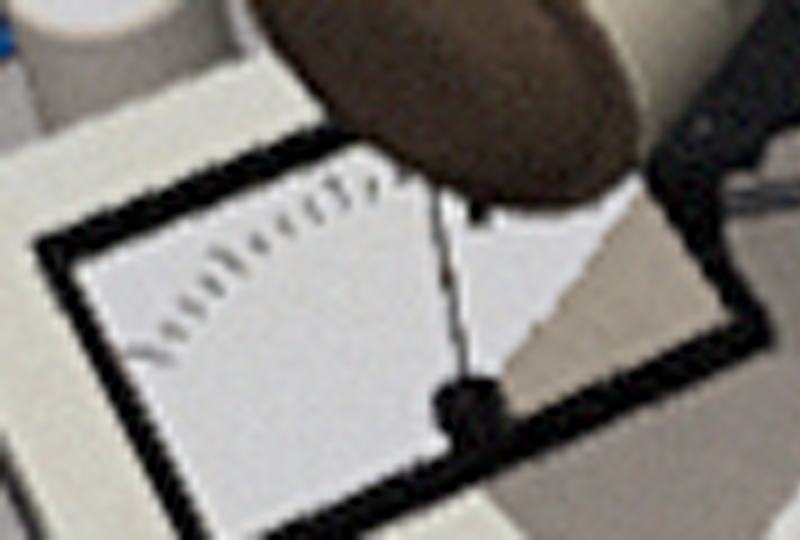

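Needle at crop (440,200)→(468,400) has swung clockwise; it follows. Now a subpixel needle fit.

```bash
cat > ang.py <<'E'
from go import *
import pickle,sys
from scipy.ndimage import map_coordinates,gaussian_filter1d
cs=pickle.load(open('cams.pkl','rb'))
def prof(img,cam,z,r0,r1,th):
    g=cv2.cvtColor(img,cv2.COLOR_BGR2GRAY).astype(float);rs=np.linspace(r0,r1,40);o=[]
    for t in th:
        P=np.array([proj(cs[cam],T(p,(-.035+q*np.cos(t),.058-q*np.sin(t),z))) for q in rs])
        v=map_coordinates(g,[P[:,1],P[:,0]],order=1);o.append(v.mean())
    return np.array(o)
def dip(th,o):
    i=o.argmin();m=np.abs(th-th[i])<.09;w=np.clip(np.median(o)-10-o[m],0,None);return (th[m]*w).sum()/w.sum(),np.median(o)-o.min()
if __name__=='__main__':
    th=np.linspace(0,.75,301)
    for f in sys.argv[1:]:
        cam='side' if f.startswith('side') else 'top';im=cv2.imread('pics/'+f+'.png')
        for z in(.106,.110):
            print(f,z,'needle in/mid',dip(th,prof(im,cam,z,.02,.04,th)),dip(th,prof(im,cam,z,.03,.058,th)),'mark',dip(th[120:],prof(im,cam,z,.066,.085,th)[120:]))
E
python3 ang.py side0 side1 side3 top0 top1 side5
```

```text
side0 0.106 needle in/mid (np.float64(0.15402257541388625), np.float64(86.53606937311775)) (np.float64(0.161808229105668), np.float64(84.19689010328656)) mark (np.float64(0.43807968908228373), np.float64(140.5402398630213))
side0 0.11 needle in/mid (np.float64(0.14277297646639492), np.float64(85.93250690869041)) (np.float64(0.15465074412110227), np.float64(82.89681920138673)) mark (np.float64(0.4431654679871794), np.float64(112.41552640546092))
side1 0.106 needle in/mid (np.float64(0.15378612396428884), np.float64(97.59941334001765)) (np.float64(0.16129769332673466), np.float64(95.68635234465063)) mark (np.float64(0.43828468573094276), np.float64(157.9936868623902))
side1 0.11 needle in/mid (np.float64(0.14240219394202225), np.float64(97.01982930514559)) (np.float64(0.15413669580019584), np.float64(94.69199419424406)) mark (np.float64(0.4434206193842994), np.float64(126.25596503996204))
side3 0.106 needle in/mid (np.float64(0.1535848287111813), np.float64(100.25383444625487)) (np.float64(0.16116085295862007), np.float64(96.1274890632481)) mark (np.float64(0.4381074514094349), np.floa
[... 961 characters left out ...]
, np.float64(8.1859998341464)) mark (np.float64(nan), np.float64(8.461223909266153))
side5 0.106 needle in/mid (np.float64(0.2563232792517345), np.float64(86.38460575404088)) (np.float64(0.26438781323345184), np.float64(95.88962973742655)) mark (np.float64(nan), np.float64(7.6279303962970815))
side5 0.11 needle in/mid (np.float64(0.255603561631831), np.float64(88.65190701619497)) (np.float64(0.26571088594281783), np.float64(97.00895808195563)) mark (np.float64(nan), np.float64(3.7706253997727757))ang.py:12: RuntimeWarning: invalid value encountered in scalar divide
  i=o.argmin();m=np.abs(th-th[i])<.09;w=np.clip(np.median(o)-10-o[m],0,None);return (th[m]*w).sum()/w.sum(),np.median(o)-o.min()
```

Knob ratio holds (20° gave 0.103 rad). About 0.18 rad is left, which is 34° of knob turn.

Call:
{"api": "play_rows", "payload": {"deltas": [[0, 0, 0, 0, 0, 0.5, 12], [0, 0, 0, 0, 0, 1, 12], [0, 0, 0, 0, 0, 1.5, 12], [0, 0, 0, 0, 0, 2, 12], [0, 0, 0, 0, 0, 2.5, 12], [0, 0, 0, 0, 0, 3, 12], [0, 0, 0, 0, 0, 3, 12]]}}

```text
time_s: 14.4
tcp_pos: [0.5109, -0.0441, 0.0685]
ee_rot: [[0.59, -0.808, 0.001], [-0.808, -0.59, -0.001], [0.001, -0.0, -1.0]]
wrist_force: [-0.2, -0.3, 11.9]
gripper_width: 0.243
```

Call:
{"api": "play_rows", "payload": {"deltas": [[0, 0, 0, 0, 0, 0.5, 12], [0, 0, 0, 0, 0, 1, 12], [0, 0, 0, 0, 0, 1.5, 12], [0, 0, 0, 0, 0, 2, 12], [0, 0, 0, 0, 0, 2.5, 12], [0, 0, 0, 0, 0, 3, 12], [0, 0, 0, 0, 0, 3.5, 12], [0, 0, 0, 0, 0, 3.8, 12], [0, 0, 0, 0, 0, 3.8, 12], [0, 0, 0, 0, 0, 3.8, 12]]}}

```text
time_s: 15.4
tcp_pos: [0.5107, -0.0442, 0.0685]
ee_rot: [[0.295, -0.955, 0.0], [-0.955, -0.295, -0.001], [0.001, 0.0, -1.0]]
wrist_force: [0.3, -0.1, 12.4]
gripper_width: 0.242
```

```bash
python3 look.py 6; python3 ang.py side6
```

```text
[-0.0453 -0.0952  0.0685] [ 0.3377 -0.1213 12.4035] [-0.2931  0.0473 -0.0283] yaw -72.81643232064606
side6 0.106 needle in/mid (np.float64(0.41784565478282315), np.float64(99.25835364538098)) (np.float64(0.4378827359198545), np.float64(93.2096210787388)) mark (np.float64(nan), np.float64(8.36635785161841))
side6 0.11 needle in/mid (np.float64(0.4358076757288844), np.float64(93.08935102691802)) (np.float64(0.45154453748904666), np.float64(97.11859119049659)) mark (np.float64(nan), np.float64(1.787869040813952))ang.py:12: RuntimeWarning: invalid value encountered in scalar divide
  i=o.argmin();m=np.abs(th-th[i])<.09;w=np.clip(np.median(o)-10-o[m],0,None);return (th[m]*w).sum()/w.sum(),np.median(o)-o.min()
```

View pics/sz6.png

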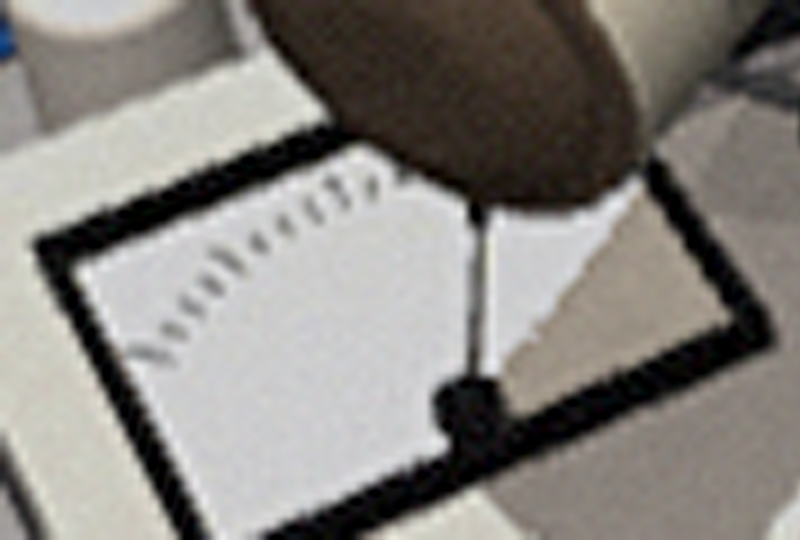

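Needle runs straight into the mark's lower end (480,215): 0.438 against the mark's 0.438. Letting the knob rise while gripped, then opening and leaving.

Call:
{"api": "play_rows", "payload": {"deltas": [[0, 0, -0.08, 0, 0, 0, 12], [0, 0, -0.16, 0, 0, 0, 12], [0, 0, -0.24, 0, 0, 0, 12], [0, 0, -0.32, 0, 0, 0, 12], [0, 0, -0.4, 0, 0, 0, 12], [0, 0, -0.4, 0, 0, 0, 12]]}}

```text
time_s: 16.05
tcp_pos: [0.5106, -0.0441, 0.0769]
ee_rot: [[0.295, -0.956, -0.001], [-0.956, -0.295, -0.0], [0.0, 0.001, -1.0]]
wrist_force: [4.2, -3.2, 0.9]
gripper_width: 0.242
```

Call:
{"api": "play_rows", "payload": {"deltas": [[0, 0, 0, 0, 0, 0, 24], [0, 0, 0, 0, 0, 0, 28], [0, 0, 0, 0, 0, 0, 30], [0, 0, 0, 0, 0, 0, 30]]}}

```text
time_s: 16.45
tcp_pos: [0.5093, -0.0438, 0.0763]
ee_rot: [[0.294, -0.956, -0.003], [-0.956, -0.294, -0.0], [-0.001, 0.003, -1.0]]
wrist_force: [0.4, -0.5, 0.4]
gripper_width: 0.336
```

Lift straight up, then move back to the right, clear of the view.

Call:
{"api": "play_rows", "payload": {"deltas": [[0, 0, -0.5, 0, 0, 0, 30], [0, 0, -1.2, 0, 0, 0, 30], [0, 0, -2.5, 0, 0, 0, 30], [0, 0, -4, 0, 0, 0, 30], [0, 0, -5.5, 0, 0, 0, 30], [0, 0, -6.5, 0, 0, 0, 30], [0, 0, -6.5, 0, 0, 0, 30]]}}

```text
time_s: 17.15
tcp_pos: [0.5123, -0.0436, 0.2434]
ee_rot: [[0.295, -0.955, 0.007], [-0.955, -0.295, 0.001], [0.001, -0.007, -1.0]]
wrist_force: [-0.3, -0.9, -0.7]
gripper_width: 0.347
```

```bash
python3 - <<'E'
from go import *
s=r.sense();R=s['ee_rot'];print(s['tcp_pos'],R.T@np.array([-.05,-.3,0])/.025)
E
```

```text
[ 0.5123 -0.0436  0.2434] [10.8739  5.455  -0.0255]
```

Call:
{"api": "play_rows", "payload": {"deltas": [[1.5, 0.75, 0, 0, 0, 0, 30], [3, 1.5, 0, 0, 0, 0, 30], [4.5, 2.2, 0, 0, 0, 0, 30], [6, 3, 0, 0, 0, 0, 30], [7.5, 3.8, 0, 0, 0, 0, 30], [9, 4.5, 0, 0, 0, 0, 30], [10.8, 5.4, 0, 0, 0, 0, 30], [10.8, 5.4, 0, 0, 0, 0, 30]]}}

```text
time_s: 17.95
tcp_pos: [0.4592, -0.3455, 0.2373]
ee_rot: [[0.289, -0.957, -0.004], [-0.957, -0.289, 0.001], [-0.002, 0.003, -1.0]]
wrist_force: [-0.3, 0.8, -0.1]
gripper_width: 0.34
```

```bash
python3 look.py 7; python3 - <<'E'
from go import *
cap('top','top7.png')
a=cv2.imread('pics/top7.png')[135:255,160:310];b=cv2.imread('pics/side7.png')[190:340,130:310]
cv2.imwrite('pics/z7.png',np.hstack([cv2.resize(a,(400,320),interpolation=3),cv2.resize(b,(400,320),interpolation=3)]))
E
python3 ang.py side7 top7
```

```text
[ 0.0032 -0.397   0.2373] [-0.3439  0.7853 -0.0761] [0.0813 0.1116 0.0115] yaw -73.22906317337076
side7 0.106 needle in/mid (np.float64(0.41821165433344126), np.float64(92.27803879086814)) (np.float64(0.4373345603652402), np.float64(86.57464967148881)) mark (np.float64(0.4384136635458587), np.float64(151.35506303813335))
side7 0.11 needle in/mid (np.float64(0.43514841816932376), np.float64(86.0456590885241)) (np.float64(0.4511540676893559), np.float64(89.14537334600875)) mark (np.float64(0.44354209683838064), np.float64(120.48639171092935))
top7 0.106 needle in/mid (np.float64(0.4570267386735536), np.float64(43.26477487198926)) (np.float64(0.46394162861822275), np.float64(46.170163758484165)) mark (np.float64(0.4584342071482308), np.float64(63.325933249993625))
top7 0.11 needle in/mid (np.float64(0.48474074206815687), np.float64(42.84627991417733)) (np.float64(0.48216515444384717), np.float64(46.61752171078777)) mark (np.float64(0.46935127659690284), np.float64(62.55043714930244))
```

View pics/sz7.png

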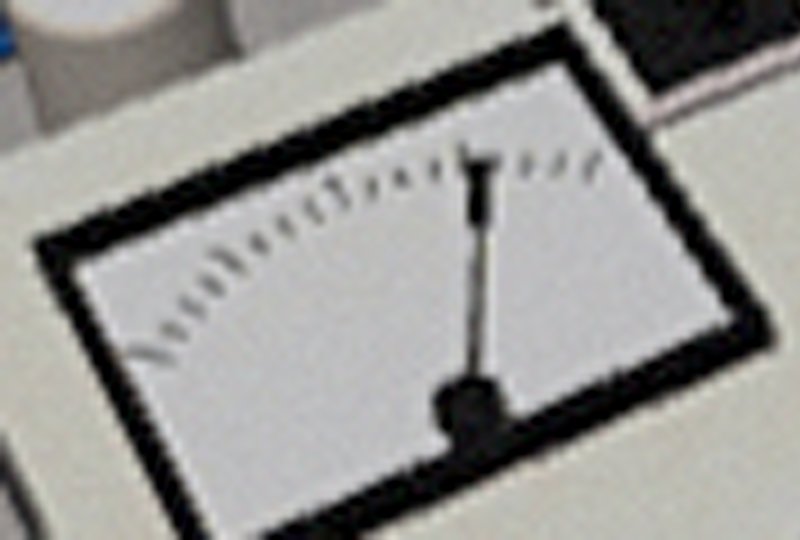

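View pics/z7.png

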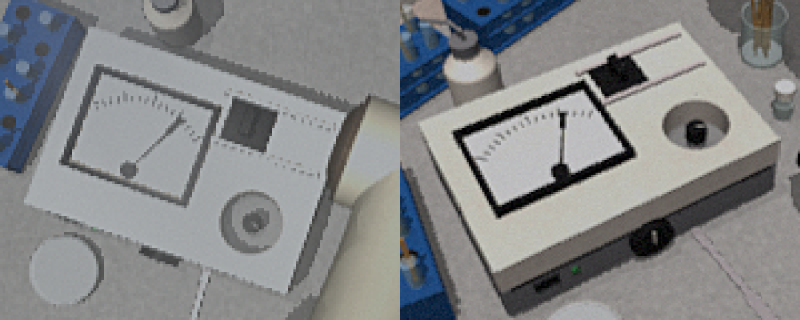

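The needle lies in line with the mark in both views (within about 0.006 rad, 0.5 mm). The cover is shut, the knob is up in the well and the arm is clear. Handing in.

```bash
python3 -c "
from station import r
print(r.finish_job(), r.sense()['time_s'])"
```

```text
the job is handed in; nothing more can be done
the job is handed in; nothing more can be done
```

The light cover is shut, the needle is on the set mark, and the job is handed in at about 18 s of the 54 s allowed. No verdict was reported.

- **Cover:** I slid it until it met its stop. It held still under about 11 N, at the position expected for fully shut.
- **Knob:** I gripped it in the well and pushed until the clutch took hold, about 7.3 mm in. I turned it about 54° clockwise with the push reading 11.6 to 12.7 N at the end of each move. Then I let it come up while still gripped and released it.
- **Needle:** in the last pictures its angle is within about 0.006 rad of the mark in both views, roughly 0.5 mm at the tip. The two views differ by about 0.02 rad on the absolute angle of both needle and mark. That is within the calibration error, and the needle-to-mark comparison agrees in both. In the side view the innermost part of the needle read about 0.02 rad lower than the mark. A line passing over the mark could still be up to about 1.5 mm off at the tip.
- **Final state:** the knob is up and the arm is clear of the instrument, reading no contact force. I judged the knob from the tool height when I released it and from the last picture. I did not measure how far the other items may have shifted; those in the last pictures look undisturbed.

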